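# Pump up the lens-cleaner sprayer at the eye-screening table

## Task

Bring the white pump-up sprayer beside the trial-lens case up to working pressure for cleaning the lenses: with the fingertips, press its pump knob all the way down and let it spring fully back up, stroke after stroke, until the pressure pin on the tank's shoulder has popped fully out. Do not grip or lift anything: the sprayer stays standing where it is, the pin is left to come out by itself, and the other things on the table are left alone. Finish with the hand clear and the knob up.

Things in the scene. Friction and masses are not known exactly. Their poses are not given: they have to be found in the camera images.
- knob_top (a point): centre of the top of the sprayer's pump knob, a black mushroom knob 51 mm across and 18 mm thick with a flat middle 20 mm across, on a steel rod at the centre of the sprayer's head. Fully up, this point is 278 mm above the table; it goes straight down with the knob. Its axes are the sprayer's (see sprayer_foot).
- pump (a joint): how far the pump knob is pressed, in m: 0 = fully up, 0.030 = all the way down on its stop. A return spring pushes it up with about 5 N when up and 11.5 N when down, so it follows the finger up; quick strokes meet some more drag (about 4 N at 0.1 m/s). Strokes after the pin is fully out are vented and do no harm.
- pin_tip (a point): centre of the top of the pressure pin, a steel pin 10 mm thick with dark grooves, upright in a black collar on the sprayer's shoulder, 41 mm from the sprayer's axis on its own +x side. With no pressure it is 179 mm above the table (3 mm above the collar), fully out 199 mm, on its stop. It rises as the knob goes down, 4 mm in a full stroke (less in a short one), and stays out as the knob rises.
- sprayer_foot (a point): centre of the sprayer's underside, on the table; z up, x towards the pin, y along the nozzle. The sprayer is loose, upright, about 1 kg (0.7 to 1.3), and starts without pressure. White tank 112 mm across, shoulder at 124 to 169 mm, black collar and grey head up to 221 mm, nozzle reaching 85 mm to its +y (205 mm high), pistol grip reaching 100 mm to its -y (98 to 226 mm high).
- gel_center (a point): centre (half-way up) of a loose hand-gel bottle, clear with a paper label and a small white dispenser head with a spout: 66 mm across, 161 mm high. It may stand on either side of the sprayer. Leave alone.
- frame_center (a point): middle of the front of a loose pale-teal trial spectacle frame standing on the table, 136 mm wide, 54 mm high, its temples 125 mm long to its +x. Leave alone.
- occluder_center (a point): a loose black eye occluder lying flat, a 60 mm disc with a flat handle along its x, 153 mm long, 6 mm thick; this point is about its middle. Leave alone.
- phone_center (a point): centre of a loose dark-red phone lying flat, 150 by 74 by 10 mm. Leave alone.
- lens_case: an open aluminium trial-lens case with rows of steel-rimmed lenses, fixed: 310 (x) by 460 (y) mm, 110 mm high to the lens tabs; origin at the centre of its underside.

How it is judged (in metres and radians):
On the way, in this order (a step that is already met when the one before it is completed fails the run):
1. the pump knob is pressed all the way down a first time (value of joint pump above 0.025 m), for 0.02 s.
2. the knob has sprung back up (value of joint pump below 0.005 m), for 0.02 s.
3. the pump knob is pressed all the way down again (value of joint pump above 0.025 m), for 0.02 s.
4. the knob has sprung back up again (value of joint pump below 0.005 m), for 0.02 s.
5. the pressure pin has come fully out and stays out with the knob back up (z of pin_tip in the frame of sprayer_foot above 0.197 m and value of joint pump below 0.005 m), for 0.2 s.
At the end, for the whole second after the job is handed in: The pressure pin is out at least 18 of its 20 mm (its tip 197 mm above the sprayer's underside), the pump knob is back up to within 4 mm, and the sprayer stands upright (within 3 degrees) on the table within 30 mm of where it stood (z of pin_tip in the frame of sprayer_foot above 0.197 m and value of joint pump below 0.004 m and angle between sprayer_foot's own z axis and vertical below 0.05 rad and height (world z) of sprayer_foot below 0.005 m and distance of sprayer_foot from where it was at the start of the episode below 0.03 m); the robot touches nothing.
It fails at once if the sprayer is lifted off the table (over 10 mm) (height (world z) of sprayer_foot above 0.01 m).
It fails at once if the sprayer is tipped over 11 degrees or pushed over 40 mm away (angle between sprayer_foot's own z axis and vertical above 0.2 rad or distance of sprayer_foot from where it was at the start of the episode above 0.04 m).
It fails at once if the pressure pin is touched by the robot (contact force between any of the fingers, the arm and pressure_pin above 0.5 N).
It fails at once if another thing on the table is moved over 30 mm (distance of any of gel_center, frame_center, occluder_center, phone_center from where it was at the start of the episode above 0.03 m).
It also fails if it takes over 43 s, if anything falls off the work surface, if the arm or the gripper's body presses on something with over 40 N, if the wrist force passes 120 N, or if a joint passes its speed limit or range.

## Robot

A 6-joint arm with a two-finger parallel gripper is mounted at the origin on the work surface. World frame = base frame: x ahead of the robot, y to its left, z up, the work surface at z = 0. Lengths are in m, angles in degrees, forces in N, time in s.
With the tool pointing down it reaches from about 0.325 to 0.775 m from the base axis. Payload 5.5 kg.
Tool frame: the origin (TCP) lies at the very end of the fingers, on their centre line; the grasp point (between the pads) lies 19 mm behind it; z points along the fingers, x is the direction in which the jaws open and shut, and the axes are right-handed (so a half turn about z gives the same grasp; the last joint's range is limited). The gripper opens to 85 mm and grips with 20 to 120 N. Pads are 22 mm wide; open, the fingers measure 114 mm over their backs; the gripper's body (76 mm by 85 mm) begins 54 mm behind the grasp point. The pads swing forward as they close: fully open they stand 13 mm farther back than shut.
Start: joints at [-70.399, 5.22, 70.514, -0, 104.267, -3.249], TCP at [0.233, -0.553, 0.231] pointing down, gripper open.
Joint ranges: [-164.24, 164.24], [-49.07, 125.15], [9.68, 141.18], [-86.29, 266.29], [3.28, 154.24], [-151.56, 151.56]. Speed limits (degrees/s): [147.25, 147.25, 172.46, 180, 180, 180].

## Interface

Orientations are given as a 3x3 rotation matrix whose columns are the frame's x, y, z axes.
In Python, from plant import ctrl, solve_ik, get_image, camera_info gives the robot as it stands. Calls block until the motion is done:
- ctrl.move_pose(position, orientation): joint-space move of the TCP to a pose.
- ctrl.movel(position, vel=0.15, ori=None, force_limit=None): straight line of the TCP; ori=None keeps the orientation; vel is the mean speed in m/s. With force_limit (N) it stops when the force on the tool has changed by that much, and returns True; else False.
- ctrl.movej(angles): joint-space move.
- ctrl.gripper_to(opening, squeeze=None): finger opening in m; squeeze is the grip in N (None keeps the last); returns when the fingers have stopped.
- ctrl.hold(seconds).
- solve_ik(position, orientation): joint angles nearest the present ones, or None.
- ctrl.get_state(): the state.
- get_image(name): name is "side" or "top" or "wrist"; returns the picture (384x512x3 uint8, red, green, blue); there is no depth.
- camera_info(name): a dict with "intrinsics" (3x3 intrinsics, pixels), "cam_to_world" (4x4, takes a point from camera to world coordinates). Camera axes: x right, y down, z forward; pixel columns grow to the right and rows downward; lengths in m; the calibration is good to about 2 mm. A picture is of the moment at which its call begins: read the wrist's pose just before it. camera_info takes no time and is no camera call; for the wrist camera it gives the pose at the moment of the call.
A pose or a line that the arm cannot do raises ctrl.PlanningError and nothing moves.
- ctrl.finish_job(): hands the job in, once; it reports no verdict.
The state is a dict: "t": time; "q": joint angles; "qvel": joint speeds; "effort": joint torques, N m; "ee_pos": TCP position; "eef_rot": TCP orientation; "contact_force": force on the tool from outside, world axes, zero at the start; "wrist_torque": the same for the moment, N m; "opening": finger opening in m.
Only numpy, scipy, OpenCV 4.12 (cv2) and the standard library are available. Lean on these libraries where they do the work, as an engineer would, in place of code of your own. Each camera call takes 0.05 s, during which the arm holds its last target.

## Working session

There is one attempt and no reset: what is moved stays moved. The work goes in short steps, each a Python script; the robot and the scene stay as the last script left them, time stands still between calls to the robot, and variables do not carry over. Pictures are saved under pics/ and viewed, and the job is handed in when it is done.

```bash
ls; mkdir -p pics; python3 - <<'E'
from plant import ctrl,get_image,camera_info
import cv2,numpy as np
for n in ("side","top","wrist"):
    cv2.imwrite(f"pics/{n}0.png",get_image(n)[:,:,::-1])
    c=camera_info(n);print(n,np.round(c["intrinsics"],1).tolist(),np.round(c["cam_to_world"],3).tolist())
s=ctrl.get_state();print(s["t"],s["contact_force"],s["opening"])
E
```

```text
pics
side [[383.7, 0.0, 255.6], [0.0, 383.7, 191.0], [0.0, 0.0, 1.0]] [[-0.901, -0.232, 0.366, 0.152], [-0.433, 0.511, -0.743, 0.946], [-0.015, -0.828, -0.561, 0.877], [0.0, 0.0, 0.0, 1.0]]
top [[434.3, 0.0, 254.8], [0.0, 434.3, 191.3], [0.0, 0.0, 1.0]] [[-0.014, -0.994, 0.11, 0.47], [-1.0, 0.013, -0.015, 0.023], [0.014, -0.11, -0.994, 1.633], [0.0, 0.0, 0.0, 1.0]]
wrist [[297.4, 0.0, 258.8], [0.0, 297.4, 189.9], [0.0, 0.0, 1.0]] [[0.389, -0.883, -0.261, 0.299], [-0.921, -0.373, -0.109, -0.524], [-0.002, 0.283, -0.959, 0.373], [0.0, 0.0, 0.0, 1.0]]
0.15 [-0.80945841 -0.03943077  0.09280739] 0.08546328478301062
```

View pics/side0.png

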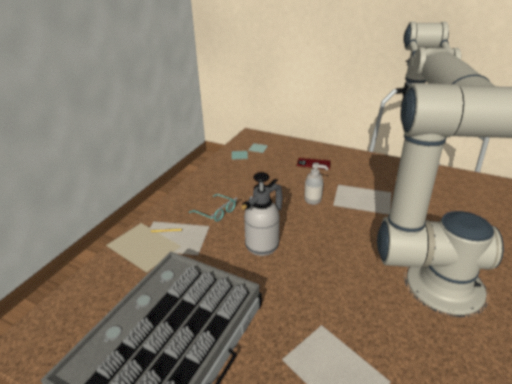

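View pics/top0.png

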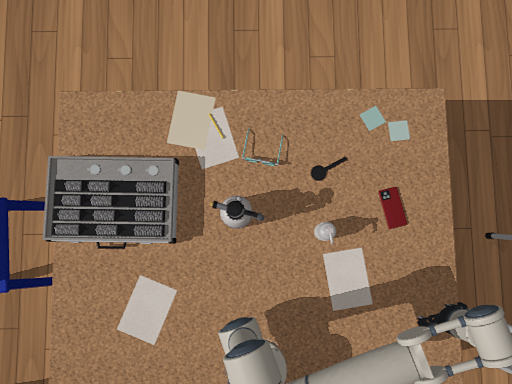

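The side view shows the knob near (261,177) and the sprayer body near (262,225). In the top view the knob is near (235,210), the gel bottle near (325,231) and the spectacle frame near (264,150). I'll enlarge both and locate the knob.

```bash
cat > h.py <<'E'
import numpy as np,cv2
from plant import ctrl,get_image,camera_info,solve_ik
def ray(n,u,v,info=None):
    c=info or camera_info(n);K=np.array(c["intrinsics"]);T=np.array(c["cam_to_world"])
    return T[:3,3],T[:3,:3]@np.linalg.solve(K,[u,v,1])
def onz(n,u,v,z,info=None):
    o,d=ray(n,u,v,info);return o+d*(z-o[2])/d[2]
def proj(n,p,info=None):
    c=info or camera_info(n);T=np.linalg.inv(np.array(c["cam_to_world"]));q=np.array(c["intrinsics"])@(T@[*p,1])[:3];return q[:2]/q[2]
E
python3 - <<'E'
from h import *
s=cv2.imread("pics/side0.png");t=cv2.imread("pics/top0.png")
a=cv2.resize(s[165:260,220:300],None,fx=6,fy=6,interpolation=2)
b=cv2.resize(t[180:240,195:275],None,fx=8,fy=8,interpolation=2)
cv2.imwrite("pics/side0z.png",a);cv2.imwrite("pics/top0z.png",b)
print(onz("top",235,210,.278),onz("side",261,177,.278))
E
```

```text
[0.56181493 0.06440234 0.278     ] [0.55908557 0.08112445 0.278     ]
```

View pics/side0z.png

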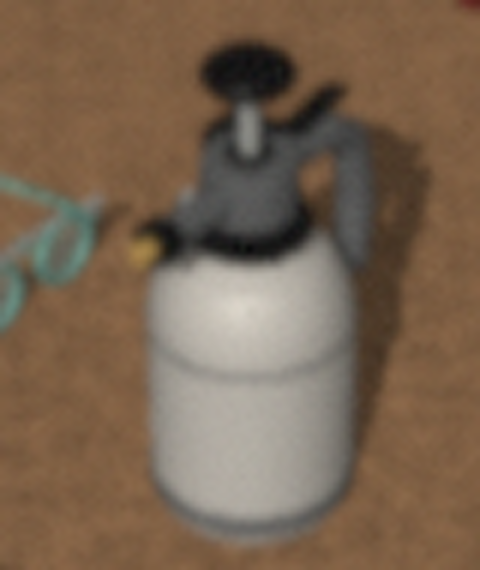

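View pics/top0z.png

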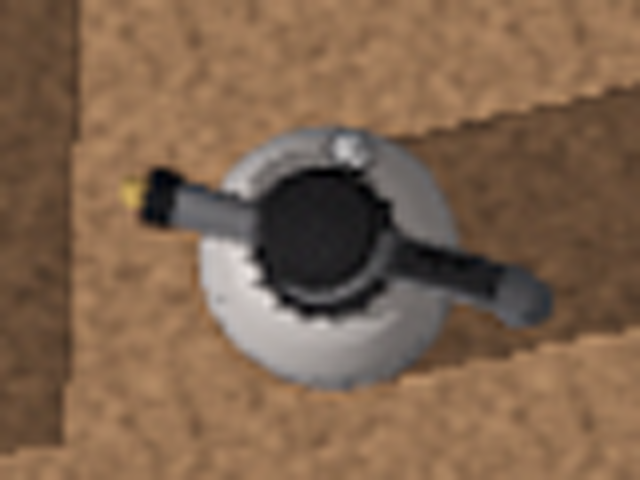

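```bash
python3 - <<'E'
from h import *
def mid(img,x0,y0,x1,y1,th):
    g=cv2.cvtColor(img,cv2.COLOR_BGR2GRAY)[y0:y1,x0:x1];m=(g<th).astype(np.uint8)
    cs,_=cv2.findContours(m,0,2);c=max(cs,key=cv2.contourArea);M=cv2.moments(c);print(cv2.boundingRect(c));return x0+M["m10"]/M["m00"],y0+M["m01"]/M["m00"]
s=cv2.imread("pics/side0.png")
print(mid(s,250,168,273,183,60))
ut=(234.3,208.1);us=(260.9,176.3)
o1,d1=ray("top",*ut);o2,d2=ray("side",*us)
k=np.linalg.lstsq(np.c_[d1,-d2],o2-o1,rcond=None)[0];a,b=o1+k[0]*d1,o2+k[1]*d2
print("tri",a,b,"planes",onz("top",*ut,.276),onz("side",*us,.269))
# pin, and tank outline centre
print("pin",onz("top",238.3,198.2,.179),"gel",onz("top",323,230,.14))
R=np.array([[0,1,0],[1,0,0],[0,0,-1.]])
for yaw in range(-180,180,30):
    c,sn=np.cos(np.radians(yaw)),np.sin(np.radians(yaw));Rz=np.array([[c,-sn,0],[sn,c,0],[0,0,1]])
    q=solve_ik([*a[:2],.36],Rz@R);print(yaw,None if q is None else np.round(q,0))
print(np.round(ctrl.get_state()["eef_rot"],2).tolist())
E
```

```text
(3, 4, 16, 11)
(260.8441358024691, 176.75)
tri [0.56835566 0.06678933 0.27009422] [0.56651107 0.0660278  0.26993699] planes [0.56793133 0.06659782 0.276     ] [0.56715212 0.06466849 0.269     ]
pin [0.60805828 0.05600451 0.179     ] gel [ 0.49835208 -0.23262381  0.14      ]
-180 [  3.   5.  58.  -0. 118.  93.]
-150 [  3.   5.  58.  -0. 118.  63.]
-120 [  3.   5.  58.  -0. 118.  33.]
-90 [  3.   5.  58.  -0. 118.   3.]
-60 [  3.   5.  58.  -0. 118. -27.]
-30 [  3.   5.  58.  -0. 118. -57.]
0 [  3.   5.  58.  -0. 118. -87.]
30 [   3.    5.   58.   -0.  118. -117.]
60 [   3.    5.   58.   -0.  118. -147.]
90 None
120 None
150 [  3.   5.  58.  -0. 118. 123.]
[[0.39, -0.92, -0.0], [-0.92, -0.39, 0.0], [-0.0, -0.0, -1.0]]
```

```bash
python3 - <<'E'
from h import *
R=np.diag([1.,-1,-1])
s=ctrl.get_state();p=s["ee_pos"]
ctrl.movel([p[0],p[1],.37],vel=.25)
ctrl.gripper_to(0,squeeze=20)
ctrl.move_pose([.568,.0665,.37],R)
ctrl.hold(.3)
s=ctrl.get_state();print(s["t"],s["ee_pos"],s["contact_force"],s["opening"])
for n in("wrist","top","side"):
    c=camera_info(n);cv2.imwrite(f"pics/{n}1.png",get_image(n)[:,:,::-1])
    print(n,proj(n,[.568,.0665,.278],c),proj(n,[.608,.056,.179],c))
E
```

```text
4.425 [0.56807311 0.06610667 0.36996857] [0.2610104  0.21362491 0.18700985] 0.00023631246795530956
wrist [258.97603336 193.33702609] [293.61667091 176.80761161]
top [234.30993948 208.03201142] [238.30151597 198.21724643]
side [260.36016099 173.96584584] [250.60150626 196.23260765]
```

View pics/wrist1.png

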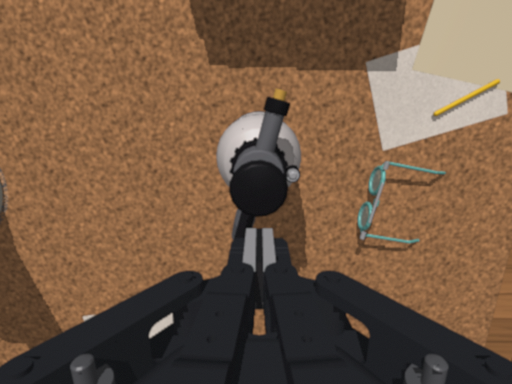

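View pics/side1.png

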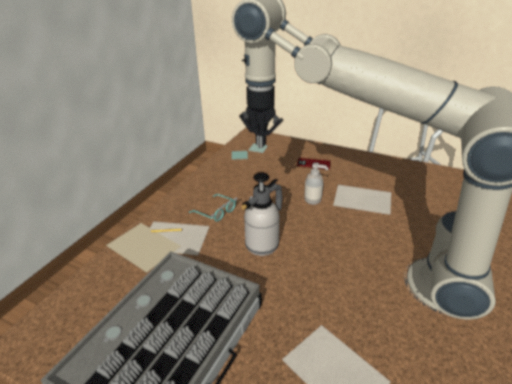

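The wrist view shows the knob disc near (259,187), against a predicted (259,193), and the pin at (293,175). The fingers are shut and clear. I'll measure the disc properly.

```bash
python3 - <<'E'
from h import *
w=cv2.imread("pics/wrist1.png");z=cv2.resize(w[130:230,205:315],None,fx=7,fy=6*7/6,interpolation=2);cv2.imwrite("pics/w1z.png",z[:600])
g=cv2.cvtColor(w,cv2.COLOR_BGR2GRAY)
print(g[150:226,259].tolist());print(g[190,220:300].tolist())
for v in(185,187,189): print(v,onz("wrist",259,v,.278),onz("wrist",259,v,.268))
E
```

```text
[105, 107, 99, 95, 93, 94, 94, 94, 90, 77, 52, 30, 26, 28, 36, 40, 38, 31, 32, 30, 30, 31, 30, 29, 28, 28, 28, 29, 27, 27, 26, 25, 26, 23, 26, 25, 25, 24, 22, 23, 23, 24, 22, 22, 24, 23, 22, 22, 20, 22, 21, 22, 20, 20, 20, 21, 20, 20, 20, 21, 20, 20, 21, 20, 15, 21, 42, 60, 66, 68, 67, 68, 70, 74, 75, 75]
[103, 108, 118, 124, 123, 117, 109, 100, 86, 55, 28, 20, 22, 23, 21, 22, 22, 22, 23, 22, 21, 24, 22, 22, 23, 23, 22, 24, 24, 23, 21, 22, 24, 24, 24, 22, 22, 22, 23, 23, 23, 23, 22, 21, 21, 22, 23, 21, 23, 22, 22, 22, 22, 22, 22, 23, 21, 21, 21, 21, 20, 23, 22, 21, 19, 16, 20, 34, 51, 62, 68, 73, 73, 73, 73, 76, 78, 76, 72, 75]
185 [0.56797931 0.07388361 0.278     ] [0.56798452 0.07111089 0.268     ]
187 [0.56798054 0.07218268 0.278     ] [0.5679858  0.06933741 0.268     ]
189 [0.56798177 0.070475   0.278     ] [0.56798709 0.0675569  0.268     ]
```

View pics/w1z.png

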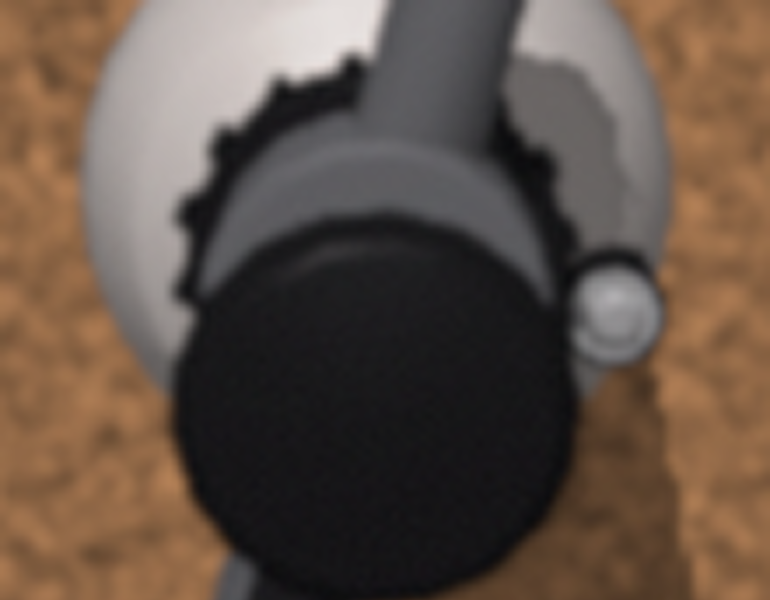

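The wrist view puts the disc centre at about (0.568, 0.0686), against (0.568, 0.0666) from the top view. I'll use y = 0.0677. First comes a guarded touch and one stroke.

```bash
python3 - <<'E'
from h import *
P=[.568,.0677]
ctrl.movel([*P,.29],vel=.12)
f0=np.array(ctrl.get_state()["contact_force"])
def st(l):
    s=ctrl.get_state();print(l,round(s["t"],2),np.round(s["ee_pos"],4),np.round(np.array(s["contact_force"])-f0,1))
st("above")
print(ctrl.movel([*P,.27],vel=.03,force_limit=3));st("touch")
for z in(.262,.256,.252):
    r=ctrl.movel([*P,z],vel=.05,force_limit=25);st((z,r))
r=ctrl.movel([*P,.245],vel=.03,force_limit=15);st(("bottom",r))
c=camera_info("side");cv2.imwrite("pics/s2.png",get_image("side")[:,:,::-1])
cv2.imwrite("pics/w2.png",get_image("wrist")[:,:,::-1])
ctrl.movel([*P,.284],vel=.08);st("up")
cv2.imwrite("pics/s3.png",get_image("side")[:,:,::-1])
cv2.imwrite("pics/w3.png",get_image("wrist")[:,:,::-1])
f=lambda n:cv2.resize(cv2.imread(n)[130:260,210:310],None,fx=4,fy=4,interpolation=2)
cv2.imwrite("pics/s23.png",np.hstack([f("pics/s2.png"),f("pics/s3.png")]))
f=lambda n:cv2.resize(cv2.imread(n)[60:260,180:340],None,fx=2.5,fy=2.5,interpolation=2)
cv2.imwrite("pics/w23.png",np.hstack([f("pics/w2.png"),f("pics/w3.png")]))
E
```

```text
above 5.39 [0.5681 0.0677 0.291 ] [0. 0. 0.]
True
touch 5.88 [0.5682 0.0677 0.2763] [ 0.2 -0.2  4.1]
(0.262, False) 6.32 [0.5682 0.0677 0.2635] [-0.5  0.3  7.4]
(0.256, False) 6.58 [0.5682 0.0677 0.2579] [-1.4  1.1  8.4]
(0.252, False) 6.83 [0.5682 0.0677 0.2543] [-1.5  0.2  9.4]
('bottom', False) 7.22 [0.5682 0.0677 0.248 ] [-1.8 -0.2 11.2]
up 7.96 [0.5679 0.0677 0.2831] [ 0.2 -0.5  0.8]
```

View pics/s23.png

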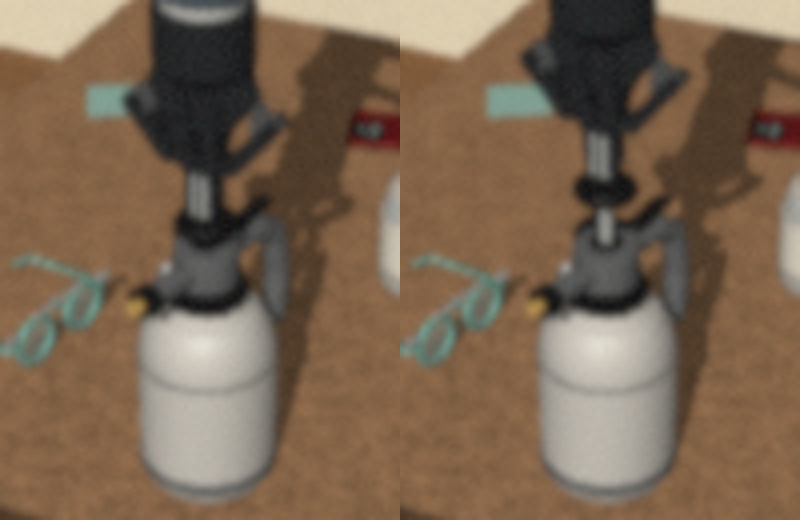

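View pics/w23.png

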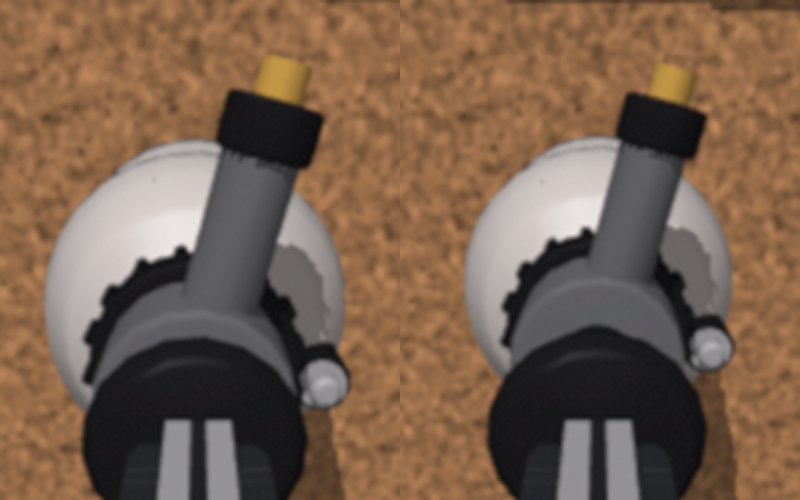

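The left crops show the knob down on the head and the right crops show it sprung back up, with the sprayer upright and unmoved. I'll continue with strokes that go slightly deeper and bottom on the stop.

```bash
python3 - <<'E'
from h import *
P=[.568,.0677]
for i in range(6):
    r=ctrl.movel([*P,.2435],vel=.07,force_limit=30);ctrl.hold(.08);s=ctrl.get_state();b=(r,np.round(s["ee_pos"],4),np.round(s["contact_force"],1))
    ctrl.movel([*P,.284],vel=.08);ctrl.hold(.15);s=ctrl.get_state();print(i,*b,round(s["t"],2),np.round(s["contact_force"],1))
ctrl.movel([*P,.37],vel=.15)
ctrl.hold(.25)
s=ctrl.get_state();print(s["t"],s["ee_pos"],np.round(s["contact_force"],1))
c=camera_info("wrist");w=get_image("wrist")[:,:,::-1];cv2.imwrite("pics/w4.png",w)
for z in (.179,.199):
    p=np.array([.608,.056,z]);print(z,proj("wrist",p,c),proj("side",p))
sd=get_image("side")[:,:,::-1];cv2.imwrite("pics/s4.png",sd);cv2.imwrite("pics/t4.png",get_image("top")[:,:,::-1])
w0=cv2.imread("pics/wrist1.png");f=lambda a:cv2.resize(a[130:250,205:315],None,fx=3.5,fy=3.5,interpolation=2)
cv2.imwrite("pics/w4z.png",np.hstack([f(w0),f(w)]))
f=lambda a:cv2.resize(a[165:260,220:300],None,fx=5,fy=5,interpolation=2)
cv2.imwrite("pics/s4z.png",np.hstack([f(cv2.imread("pics/side0.png")),f(sd)]))
E
```

```text
0 True [0.5683 0.0677 0.2497] [-2.8 -0.1  9.7] 9.47 [-0.1  0.4 -0.1]
1 True [0.5683 0.0677 0.2497] [-2.9 -1.3 11. ] 10.88 [0.3 0.2 0.8]
2 True [0.5683 0.0677 0.2497] [-2.7 -0.2  9.6] 12.3 [-1.2 -0.9  0.1]
3 True [0.5683 0.0677 0.2497] [-2.3 -0.6 11. ] 13.72 [-0.2  0.5 -0.1]
4 True [0.5683 0.0677 0.2497] [-2.4  0.4  9.6] 15.13 [-0.2  0.  -1.2]
5 True [0.5683 0.0677 0.2497] [-3.  -0.1 10.9] 16.55 [ 0.1  0.5 -0. ]
17.525 [0.56786017 0.06769683 0.36884644] [-0.5  0.2 -0.4]
0.179 [289.95852021 178.39040959] [250.60150626 196.23260765]
0.199 [292.21896842 182.87908141] [250.46116165 191.02385959]
```

View pics/w4z.png

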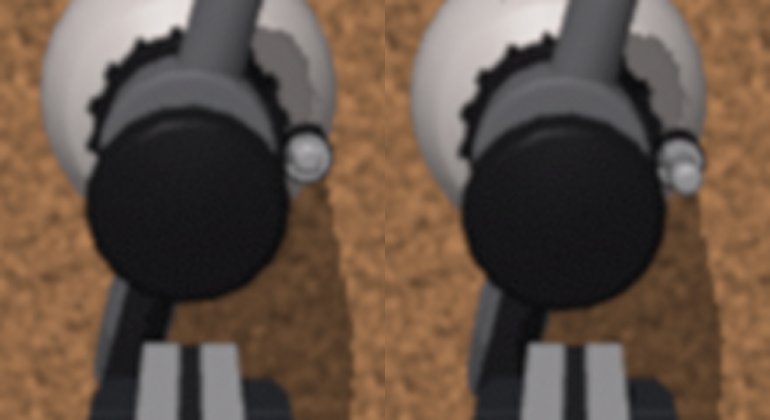

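View pics/s4z.png

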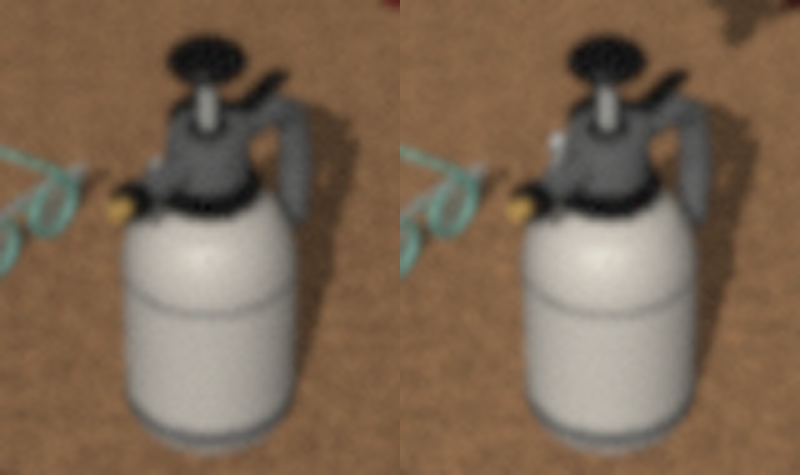

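View pics/t4.png

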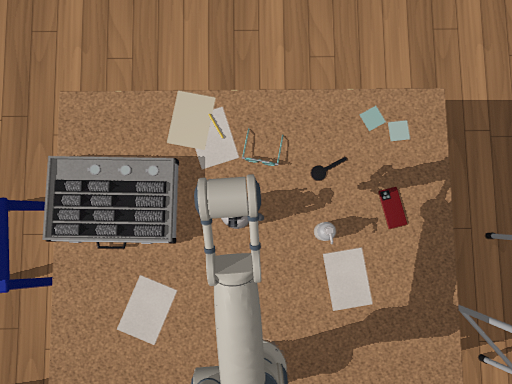

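The pin has clearly risen: about 5 px in the side view, against 5.2 px predicted for 20 mm. The knob is up and nothing else has moved. Extra strokes are harmless, so I'll do two more and confirm the pin no longer rises, meaning it is on its stop.

```bash
python3 - <<'E'
from h import *
P=[.568,.0677]
ctrl.movel([*P,.285],vel=.15)
for i in range(2):
    r=ctrl.movel([*P,.2435],vel=.07,force_limit=30);ctrl.hold(.08);ctrl.movel([*P,.284],vel=.08);ctrl.hold(.15);print(r)
ctrl.movel([*P,.37],vel=.15);ctrl.hold(.25)
s=ctrl.get_state();print(s["t"],s["ee_pos"],np.round(s["contact_force"],1))
w=get_image("wrist")[:,:,::-1];sd=get_image("side")[:,:,::-1]
for n,a,b,o,x,y in(("w",w,cv2.imread("pics/w4.png"),cv2.imread("pics/wrist1.png"),slice(155,200),slice(275,310)),("s",sd,cv2.imread("pics/s4.png"),cv2.imread("pics/side0.png"),slice(180,205),slice(240,262))):
    print(n,"vs before extra",np.abs(a[x,y].astype(int)-b[x,y]).mean(),"vs start",np.abs(a[x,y].astype(int)-o[x,y]).mean())
f=lambda a:cv2.resize(a[150:210,270:315],None,fx=8,fy=8,interpolation=2)
cv2.imwrite("pics/w5z.png",np.hstack([f(cv2.imread("pics/w4.png")),f(w)]))
E
```

```text
False
True
22.4167 [0.5678569  0.06769308 0.36882769] [ 0.1  0.6 -0.4]
w vs before extra 4.9314285714285715 vs start 22.962751322751323
s vs before extra 1.6472727272727272 vs start 5.617575757575757
```

View pics/w5z.png

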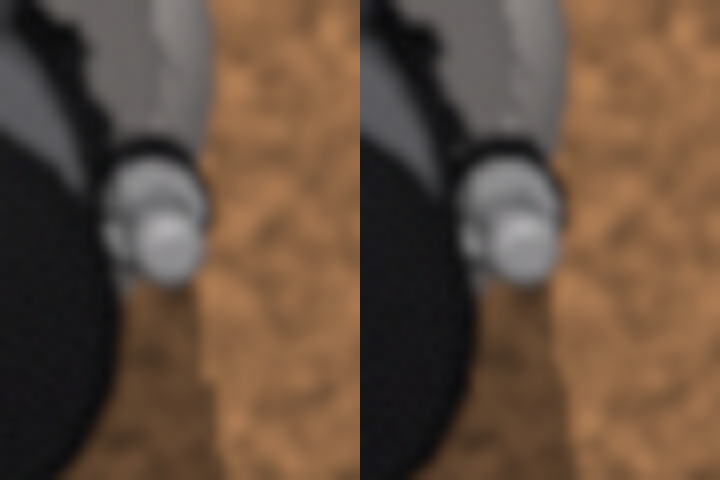

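The pin has the same height relative to the collar before and after the extra strokes. The picture only shifts as a whole by about half a pixel, so the pin is on its stop. I'm handing in.

```bash
python3 -c "
from plant import ctrl
ctrl.finish_job();print(ctrl.get_state()['t'])"
```

```text
the job is handed in; nothing more can be done
the job is handed in; nothing more can be done
```

The sprayer is pumped up: the pressure pin appears fully out, the knob is back up, and the job was handed in at about 22.5 s of the 43 s allowed. No verdict is reported.

- **What I did:** I found the knob in the top, side and wrist views, which agreed to about 2 mm. I then pressed it with the shut fingertips for nine strokes, letting it spring back up after each.
- **Pin:** it rose about 5 px in the side view, against 5.2 px expected for the full 20 mm. The last two strokes raised it no further, so I take it to be on its stop.
- **Sprayer and surroundings:** before the last two strokes, the pictures showed the sprayer upright and nothing else on the table moved. The final wrist picture was shifted by about half a pixel, which would be under 1 mm of slip.
- **Hand:** it finished about 90 mm above the knob, with the force reading near zero.
- **Checks that differed:** the first and eighth strokes reached the commanded depth without tripping the force stop. The first pressed the fingertips about 28 mm down. I did not record the depth of the eighth. The other seven tripped the force stop, which I took as the knob's end stop.

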